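# Lay out the whetstones on the grinder's bench

### The arm

A 7-joint arm with a two-finger parallel gripper is mounted at the origin on the work surface. World frame = base frame: x ahead of the robot, y to its left, z up, the work surface at z = 0. Lengths are in m, angles in degrees, forces in N, time in s.
With the tool pointing down it reaches from about 0.4 to 0.85 m from the base axis. Payload 10.4 kg.
Tool frame: the origin (TCP) lies at the very end of the fingers, on their centre line; the grasp point (between the pads) lies 19 mm behind it (manip.grip_depth is the distance from the TCP to the grasp point, in m); z points along the fingers, y is the line along which they close (so a half turn about z gives the same grasp; the last joint's range is limited). The gripper opens to 85 mm and grips with 20 to 120 N. Pads are 22 mm wide; open, the fingers measure 114 mm over their backs; the gripper's body (76 mm by 85 mm) begins 54 mm behind the grasp point. The pads swing forward as they close: fully open they stand 13 mm farther back than shut.
Start: joints at [71.986, 19.034, -3.707, 83.658, 1.238, 77.344, -5.071], TCP at [0.18, -0.599, 0.231] pointing down, gripper open.
Joint ranges: [-148.97, 148.97], [-28.65, 121.19], [-84.17, 76.75], [9.2, 138.47], [-72.65, 252.65], [3.7, 117.97], [-149.18, 149.18]. Speed limits (degrees/s): [127.2, 127.2, 159.86, 159.86, 180, 180, 180].

### API

Orientations are given as [roll, pitch, yaw] about the fixed x, y, z axes, in that order (R = Rz(yaw) Ry(pitch) Rx(roll)).
In Python, from rig import manip, eoat, optics, hand_in gives the robot as it stands. Calls block until the motion is done:
- manip.move_pose(position, orientation): joint-space move of the TCP to a pose.
- manip.move_straight(position, rotation=None, vel=0.15, contact_N=None): straight line of the TCP; rotation=None keeps the orientation; vel is the mean speed in m/s. With contact_N (N) it stops when the force on the tool has changed by that much, and returns True; else False.
- manip.move_joints(angles): joint-space move.
- eoat.let_go() and eoat.grasp(): open the fingers fully, or close them until they stop; the grip force is fixed at half the most.
- manip.pause(seconds).
- manip.solve_ik(position, orientation): joint angles nearest the present ones, or None.
- optics.capture(name): name is "scene" or "top"; returns the picture (384x512x3 uint8, red, green, blue); there is no depth.
- optics.calibration(name): a dict with "fx", "fy", "cx", "cy" (pixels), "distortion" ([k1, k2, p1, p2, k3] as OpenCV has them; the pictures are not rectified), "extrinsics" (4x4, takes a point from world to camera coordinates). Camera axes: x right, y down, z forward; pixel columns grow to the right and rows downward; lengths in m; the calibration is good to about 2 mm. A picture is of the moment at which its call begins. calibration takes no time and is no camera call.
A pose or a line that the arm cannot do raises manip.MotionError and nothing moves.
- hand_in(): hands the job in; it is judged then, once.
Readings, each from a call of its own:
- manip.get_time(): time.
- manip.get_q(): joint angles.
- manip.get_qvel(): joint speeds.
- manip.get_joint_efforts(): joint torques, N m.
- manip.get_tcp_pos(): TCP position.
- manip.get_tool_rot(): TCP orientation.
- manip.get_wrist_force(): force on the tool from outside, world axes, zero at the start.
- manip.get_wrist_torque(): the same for the moment, N m.
- manip.get_width(): finger opening in m.
- manip.get_finger_force(): force on a finger pad.
Only numpy, scipy, OpenCV 4.12 (cv2) and the standard library are available. Lean on these libraries where they do the work, as an engineer would, in place of code of your own. Each camera call takes 0.05 s, during which the arm holds its last target. There are 200 camera calls.

### The job

Lay out the stones for sharpening: the thick stone centred on the seat of the wooden holder between its two cleats, and the small dressing stone on top of the thick stone at its middle; the round puck stone flat on the bench midway between the holder and the bowl, and the slim stone flat on the bench midway between the holder and the strop block, lying parallel to the holder and level with its middle. Do not bang the thick stone onto the holder or the small stone onto the thick one, and leave the scissors, the oil bottle and the mug where they are.

Things in the scene. Friction and masses are not known exactly. Their poses are not given: they have to be found in the camera images.
- thick_stone: Thick whetstone, the bulkiest stone: rectangular block 120 (own x) x 50 (own y) x 30 mm high, dark grey lower half and grey upper half, about 0.4 kg, loose, lying flat on the bench. Origin: centre of its underside, z up. Turned half round it is the same.
- slim_stone: Slim whetstone, the longest and flattest: 150 (own x) x 36 (own y) x 14 mm high, plain pale stone, about 0.17 kg, loose, lying flat. Origin: centre of its underside, z up. Turned half round it is the same.
- puck_stone: Round puck stone: disc 60 mm in diameter, 28 mm high, dark grey below and grey above, about 0.19 kg, loose, lying flat. Origin: centre of its underside, z up. 
- small_stone: Small dressing stone, the smallest: block 44 (own x) x 28 (own y) x 22 mm high, plain tan stone, about 0.06 kg, loose, lying flat. Origin: centre of its underside, z up. 
- holder: Fixed wooden stone holder: board 160 (own x, roughly away from the robot) x 64 (own y) mm, seat 18 mm above the bench, a cleat across each end 12 mm long, 8 mm above the seat. Clear seat between cleats: 136 mm, open at both long sides. Origin: centre of its underside, z up. Bowl and strop block stand one on either side of it (own +y and -y); which is where varies.
- bowl: Empty round steel rinsing bowl, fixed, 100 mm across the rim, 42 mm high, its centre 190 to 206 mm from the holder's centre, straight beside it to within 10 mm. Origin: centre of its underside, z up. 
- strop: Short strop block, fixed: dark wood with a brown leather top, 90 (own x) x 60 (own y) x 30 mm high, its centre 190 to 206 mm from the holder's centre on the side away from the bowl, straight beside it to within 10 mm. Origin: centre of its underside, z up. 
- scissors: Bystander: loose scissors with black loop handles, about 210 mm long and 10 mm high, lying flat out to one side. Origin: on the pivot, at the underside; own x points along the blades to the tips.
- oil_bottle: Bystander: loose amber oil bottle with black cap, 56 mm in diameter, 120 mm high, standing out to one side. Origin: centre of its underside, z up. 
- tin_mug: Bystander: loose blue enamel mug, 76 mm across, 80 mm high, handle at own +y, standing out to one side. Origin: centre of its underside, z up. 
Mind the look-alikes: they are no part of the job. What is shaped like the thick_stone but blue or turquoise is not meant.

How it is judged:
By the outcome, as a careful person would: the job done as asked, in the order asked, and still so for the second after the job is handed in, with the robot touching nothing.
It also fails if it takes over 102 s, if anything falls off the work surface, if the arm or the gripper's body presses on something with over 40 N, if the wrist force passes 120 N, or if a joint passes its speed limit or range.

## Working session

There is one attempt and no reset: what is moved stays moved. The work goes in short steps, each a Python script; the robot and the scene stay as the last script left them, time stands still between calls to the robot, and variables do not carry over. Pictures are saved under pics/ and viewed, at most 14 in all, crops included, and the job is handed in when it is done.

```bash
ls; mkdir -p pics; python3 - <<'E'
from rig import manip, eoat, optics
import cv2
for n in ("scene","top"):
    im=optics.capture(n); cv2.imwrite(f"pics/{n}0.png",cv2.resize(im[:,:,::-1],(800,600),interpolation=cv2.INTER_CUBIC)); cv2.imwrite(f"{n}0_raw.png",im[:,:,::-1])
    c=optics.calibration(n); print(n,c)
print(manip.get_time(),manip.get_tool_rot(),manip.get_width())
E
```

```text
pics
scene {'fx': 435.6074373943174, 'fy': 435.6074373943174, 'cx': 257.9482005515095, 'cy': 185.5662322161726, 'distortion': array([0.01404686, 0.        , 0.        , 0.        , 0.        ]), 'extrinsics': array([[ 0.60940102,  0.79274903, -0.01339298, -0.28732509],
       [ 0.656648  , -0.51410038, -0.55182806, -0.30816906],
       [-0.44434649,  0.3274901 , -0.83385036,  1.62151053],
       [ 0.        ,  0.        ,  0.        ,  1.        ]])}
top {'fx': 420.16902891278653, 'fy': 420.16902891278653, 'cx': 244.97125864522846, 'cy': 193.65163425524207, 'distortion': array([-0.15557941,  0.        ,  0.        ,  0.        ,  0.        ]), 'extrinsics': array([[-0.02480474, -0.99962345,  0.01173378, -0.00145743],
       [-0.99747471,  0.02396664, -0.06685655,  0.49810811],
       [ 0.06655015, -0.01336251, -0.9976936 ,  1.20191114],
       [ 0.        ,  0.        ,  0.        ,  1.        ]])}
0.1 [-1.79926878e+02  1.91908341e-03  1.67176435e+01] 0.08545254207060117
```

View pics/scene0.png

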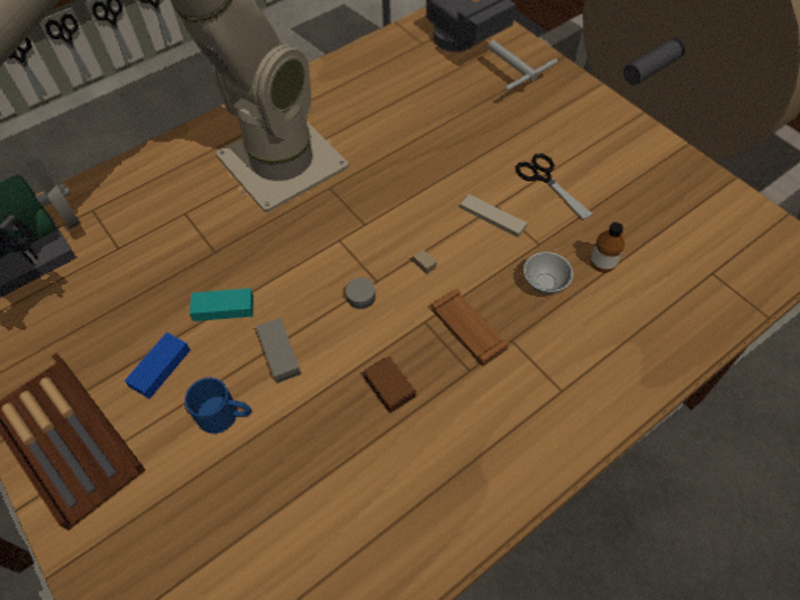

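View pics/top0.png

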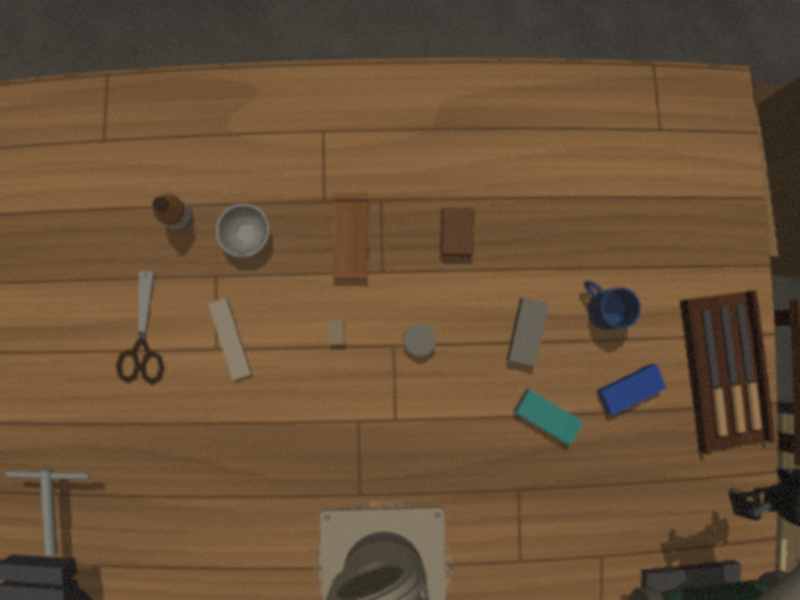

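```bash
cat > vis.py <<'E'
import numpy as np, cv2
from scipy.optimize import minimize
from rig import optics
CAL={n:optics.calibration(n) for n in("scene","top")}
def proj(n,P):
    c=CAL[n]; E=c["extrinsics"]; K=np.array([[c["fx"],0,c["cx"]],[0,c["fy"],c["cy"]],[0,0,1]])
    return cv2.projectPoints(np.float64(P).reshape(-1,3),cv2.Rodrigues(E[:3,:3])[0],E[:3,3],K,c["distortion"])[0][:,0]
def ray(n,px,z):
    c=CAL[n]; E=c["extrinsics"]; K=np.array([[c["fx"],0,c["cx"]],[0,c["fy"],c["cy"]],[0,0,1]])
    u=cv2.undistortPoints(np.float64([[px]]),K,c["distortion"])[0,0]
    d=E[:3,:3].T@[u[0],u[1],1]; o=-E[:3,:3].T@E[:3,3]
    return o+d*(z-o[2])/d[2]
def box(a,b,h,z0=0): return np.array([[x*a/2,y*b/2,z] for x in(-1,1) for y in(-1,1) for z in(z0,z0+h)])
def cyl(r,z): t=np.linspace(0,2*np.pi,48,endpoint=False); return np.c_[r*np.cos(t),r*np.sin(t),0*t+z]
M={"thick":box(.12,.05,.03),"slim":box(.15,.036,.014),"puck":np.r_[cyl(.03,0),cyl(.03,.028)],"small":box(.044,.028,.022),
"holder":np.r_[box(.16,.064,.018),box(.16,.064,.026)],"bowl":np.r_[cyl(.03,0),cyl(.05,.042)],"strop":box(.09,.06,.03)}
def place(m,p):
    a=np.radians(p[3]); R=np.array([[np.cos(a),-np.sin(a),0],[np.sin(a),np.cos(a),0],[0,0,1]])
    return M[m]@R.T+p[:3]
S=6
def hull(n,m,p,o): return cv2.convexHull(np.float32((proj(n,place(m,p))-o+.5)*S))
def mask_of(n,im,m,p):
    q=proj(n,place(m,p)); o=np.floor(q.min(0)-14).astype(int); e=np.ceil(q.max(0)+14).astype(int)
    o=np.maximum(o,0); c=cv2.resize(im[o[1]:e[1],o[0]:e[0]],None,fx=S,fy=S,interpolation=cv2.INTER_CUBIC)
    g=np.full(c.shape[:2],cv2.GC_BGD,np.uint8); h=np.zeros_like(g); cv2.fillPoly(h,[np.int32(hull(n,m,p,o))],1)
    k=lambda r:np.ones((2*r+1,2*r+1),np.uint8)
    g[cv2.dilate(h,k(5*S))>0]=cv2.GC_PR_BGD; g[h>0]=cv2.GC_PR_FGD; g[cv2.erode(h,k(3*S))>0]=cv2.GC_FGD
    cv2.grabCut(c,g,None,np.zeros((1,65)),np.zeros((1,65)),6,cv2.GC_INIT_WITH_MASK)
    f=np.uint8((g==1)|(g==3)); nn,l,st,_=cv2.connectedComponentsWithStats(f)
    return c,np.uint8(l==1+st[1:,4].argmax()),o
def fit(m,p,ims,rounds=2):
    for _ in range(rounds):
        D={n:mask_of(n,im,m,p) for n,im in ims.items()}
        def cost(p):
            s=0
            for n,(c,f,o) in D.items():
                h=np.zeros_like(f); cv2.fillPoly(h,[np.int32(hull(n,m,p,o)*16)],1,shift=4)
                s-=(h&f).sum()/((h|f).sum()+1)
            return s
        sim=np.array([p]+[np.add(p,d) for d in([.01,0,0,0],[0,.01,0,0],[0,0,.01,0],[0,0,0,8])])
        r=minimize(cost,p,method="Nelder-Mead",options=dict(initial_simplex=sim,xatol=1e-5,fatol=1e-5,maxiter=400)); p=r.x
    tiles=[]
    for n,(c,f,o) in D.items():
        c=c.copy(); cv2.drawContours(c,cv2.findContours(f,0,2)[0],-1,(0,255,255),1)
        cv2.polylines(c,[np.int32(hull(n,m,p,o))],True,(0,0,255),1); t=np.zeros((300,200,3),np.uint8)
        k=min(200/c.shape[1],300/c.shape[0]); c=cv2.resize(c,None,fx=k,fy=k); t[:c.shape[0],:c.shape[1]]=c; tiles.append(t)
    return p,-r.fun/len(D),np.hstack(tiles)
def sheet(T,name):
    rows=[np.hstack(T[i:i+2]) for i in range(0,len(T),2)]; cv2.imwrite(name,np.vstack(rows))
E
cat > m1.py <<'E'
from vis import *
ims={n:cv2.imread(f"{n}0_raw.png") for n in("scene","top")}
init={"thick":(527,333,-10),"slim":(230,340,18),"puck":(420,341,0),"small":(336,333,0),"holder":(351,237,0),"bowl":(243,231,0),"strop":(457,232,0)}
T={}
for m,(u,v,y) in init.items():
    h=M[m][:,2].max(); w=ray("top",(u*.64-.18,v*.64-.18),h)
    p,s,t=fit(m,np.array([w[0],w[1],0,y]),ims); T[m]=t
    print(m,np.round(p[:3]*1000,1),"yaw",round(p[3],1),"iou",round(s,3))
cv2.imwrite("pics/fitA.png",np.vstack([np.hstack([T["thick"],T["slim"]]),np.hstack([T["holder"],T["small"]])]))
cv2.imwrite("pics/fitB.png",np.vstack([np.hstack([T["puck"],T["bowl"]]),np.hstack([T["strop"],T["strop"]*0])]))
E
python3 m1.py
```

```text
thick [ 438.1 -281.3    4. ] yaw -14.4 iou 0.967
slim [437.2 275.5   2.2] yaw 17.5 iou 0.933
puck [429.7 -78.8   3.7] yaw 4.6 iou 0.954
small [446.9  74.8   3.8] yaw 3.2 iou 0.904
holder [6.236e+02 4.470e+01 4.000e-01] yaw -1.5 iou 0.929
bowl [637.4 243.3   3.4] yaw 4.4 iou 0.95
strop [ 626.1 -154.4   -3.5] yaw -3.0 iou 0.933
```

View pics/fitA.png

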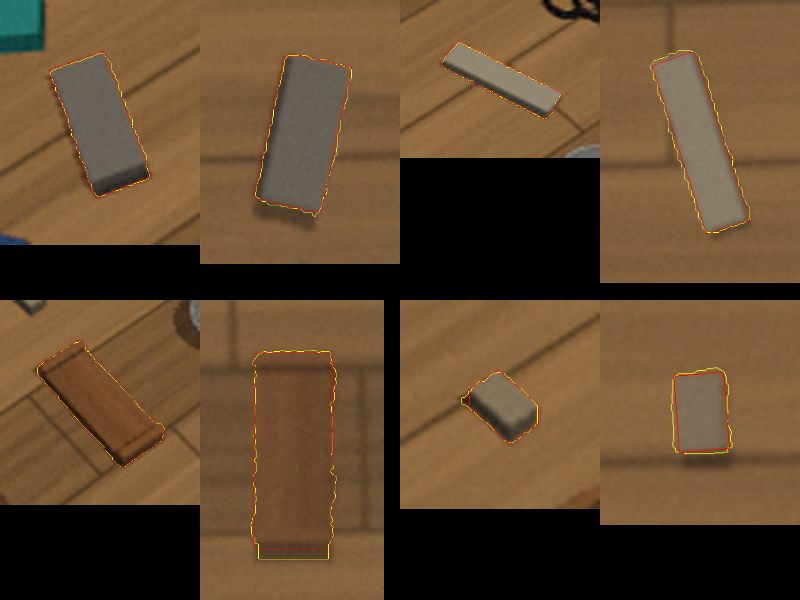

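View pics/fitB.png

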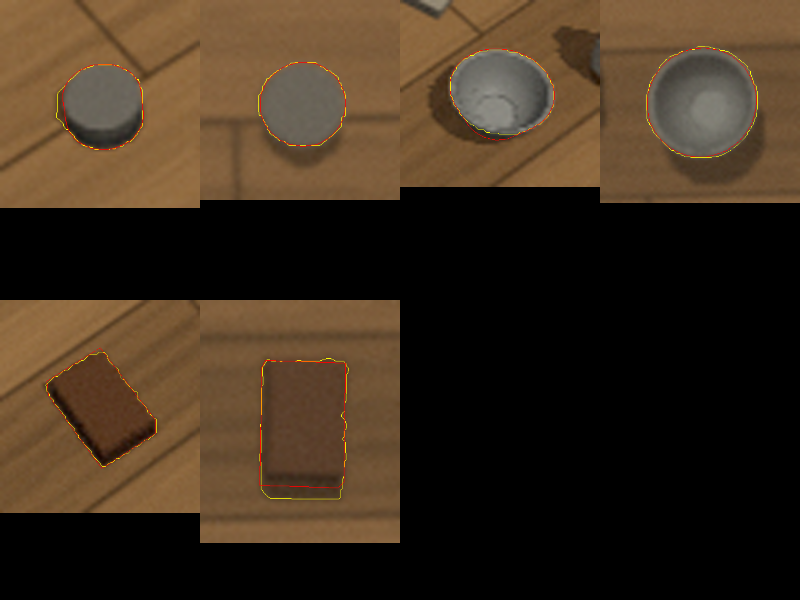

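```bash
python3 - <<'E'
import cv2,numpy as np
t=cv2.imread("top0_raw.png")[120:184,206:256]; s=cv2.imread("scene0_raw.png")[178:238,270:330]
f=lambda c,k:cv2.convertScaleAbs(cv2.resize(c,None,fx=k,fy=k,interpolation=cv2.INTER_CUBIC),alpha=1.7,beta=-20)
a=f(t,8);b=f(s,6.6666)
o=np.zeros((512,800,3),np.uint8);o[:512,:400]=a;o[:b.shape[0],400:400+b.shape[1]]=b
cv2.imwrite("pics/hold.png",o)
E
```

```text
(no output)
```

View pics/hold.png

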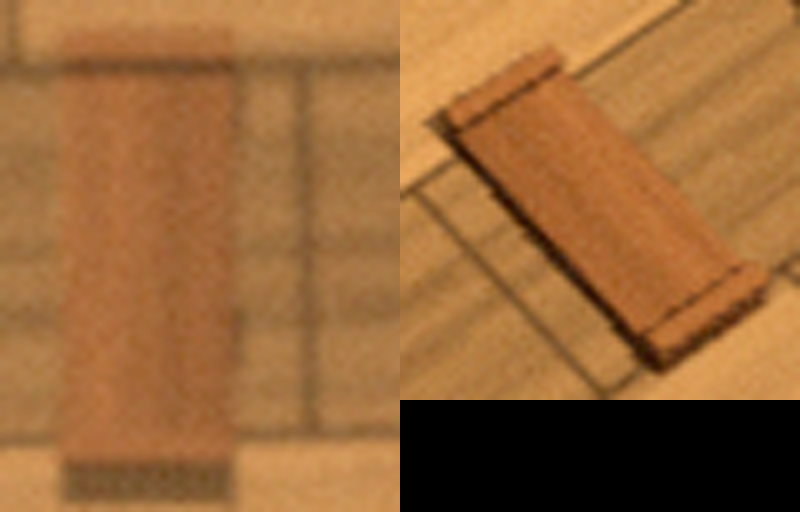

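```bash
cat > m2.py <<'E'
from vis import *
from scipy.optimize import least_squares
L=np.array([[.08,.032,.026],[.08,-.032,.026],[-.08,-.032,.026],[-.08,.032,.026]]) #FL FR NR NL
top=np.array([[62,30],[234,30],[233,460],[62,460]])/8-.5+[206,120]
sc=(np.array([[768,272],[657,355],[443,113],[553,45]])-[400,0])/6.6667-.5+[270,178]
def P(p):
    a=np.radians(p[3]);R=np.array([[np.cos(a),-np.sin(a),0],[np.sin(a),np.cos(a),0],[0,0,1]]);return L@R.T+p[:3]
f=lambda p,which=3:np.concatenate([(proj(n,P(p))-q).ravel() for n,q,b in(("top",top,1),("scene",sc,2)) if which&b])
r=least_squares(f,[.62,.045,0,0],x_scale=[.01,.01,.01,1]);print(r.x,np.round(r.fun.reshape(-1,2),2))
for w in(1,2):
    g=least_squares(lambda q:f([q[0],q[1],0,q[2]],w),[.62,.045,0],x_scale=[.01,.01,1]);print(w,g.x,np.round(g.fun,1))
E
python3 m2.py
```

```text
[ 0.62533391  0.04436687  0.00220585 -1.38175247] [[-0.16 -0.28]
 [ 0.27 -0.29]
 [ 0.3   0.46]
 [-0.54  0.46]
 [ 0.38  1.12]
 [ 0.61 -0.02]
 [-0.23 -0.4 ]
 [-0.69 -0.38]]
1 [ 0.62598155  0.04434873 -1.22754315] [-0.2 -0.3  0.2 -0.4  0.4  0.3 -0.4  0.3]
2 [ 0.62408631  0.04552698 -1.57314941] [ 0.3  1.1  0.5 -0.2 -0.2 -0.5 -0.6 -0.5]
```

```bash
cat > act.py <<'E'
import numpy as np
from rig import manip, eoat
def best_yaw(x,y,z,yaw):
    q=np.array(manip.get_q()); c=[]
    for k in(-360,-180,0,180,360):
        if abs(yaw+k)>200: continue
        s=manip.solve_ik([x,y,z],[180,0,yaw+k])
        if s is not None: c.append((np.abs(np.array(s)-q).max(),yaw+k))
    return min(c)[1]
def pick(x,y,yaw,z,zs=.14):
    yaw=best_yaw(x,y,zs,yaw); manip.move_pose([x,y,zs],[180,0,yaw])
    hit=manip.move_straight([x,y,z],vel=.12,contact_N=8)
    eoat.grasp(); print("hit",hit,"width",manip.get_width(),"F",manip.get_finger_force())
    manip.move_straight([x,y,zs],vel=.25); print("lifted width",manip.get_width(),"t",manip.get_time())
def place(x,y,yaw,z,zs=.14):
    """z: TCP height at which the stone should touch"""
    yaw=best_yaw(x,y,zs,yaw); manip.move_pose([x,y,zs],[180,0,yaw])
    manip.move_straight([x,y,z+.012],vel=.15); manip.pause(.2)
    hit=manip.move_straight([x,y,z-.004],vel=.015,contact_N=4)
    p=manip.get_tcp_pos(); print("touch",hit,"tcp",np.round(p,4),"expected z",z,"wrist",np.round(manip.get_wrist_force(),1))
def release(zs=.16):
    eoat.let_go(); p=manip.get_tcp_pos(); manip.move_straight([p[0],p[1],zs],vel=.2); print("t",manip.get_time())
E
python3 - <<'E'
from act import *
from vis import ray
print("mug",ray("top",(613*.64,308*.64),.08))
pick(.4381,-.2813,-14.4,.004)
E
```

```text
mug [ 0.47395145 -0.42727426  0.08      ]
hit False width 0.04882124796211784 F 63.461392521858215
lifted width 0.04879878580449105 t 4.0583
```

```bash
python3 - <<'E'
from act import *
place(.6253,.0445,-1.4,.018+.004)
E
python3 - <<'E'
from rig import optics
import cv2,numpy as np
a=[]
for n,(x,y),k in(("scene",(260,170),5),("top",(190,105),5)):
    im=optics.capture(n)[:,:,::-1]; cv2.imwrite(f"{n}1_raw.png",im); a.append(cv2.resize(im[y:y+100,x:x+80],None,fx=k,fy=k,interpolation=cv2.INTER_CUBIC))
cv2.imwrite("pics/place1.png",np.hstack(a))
E
```

```text
touch True tcp [0.6252 0.0445 0.0228] expected z 0.022 wrist [-0.7 -0.6  5.1]
```

View pics/place1.png

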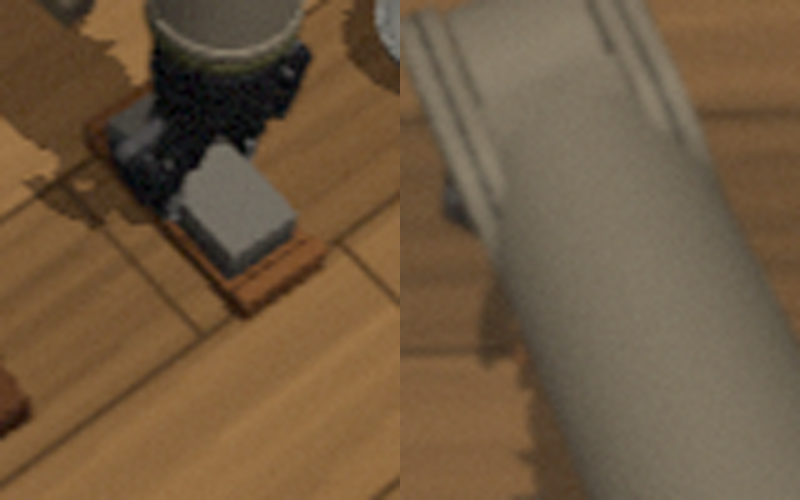

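The picture shows the stone sitting on the seat with wood visible at both cleats (scene crop about (120,120) and (270,270)), and the touch height matches the seat. I'll release it and measure again.

```bash
python3 - <<'E'
from act import *
release()
pick(.4469,.0748,3.2,.003)
E
python3 - <<'E'
from vis import *
ims={}
for n in("scene","top"):
    ims[n]=optics.capture(n)[:,:,::-1].copy(); cv2.imwrite(f"{n}2_raw.png",ims[n])
T=[]
for tag in("scene","top"):
    p,s,t=fit("thick",np.array([.6253,.0445,.020,-1.4]),{tag:ims[tag]} ); print(tag,np.round(p,4),round(s,3)); T.append(t)
p,s,t=fit("thick",np.array([.6253,.0445,.020,-1.4]),ims); print("both",np.round(p,4),round(s,3)); T.append(t)
a=np.hstack(T); cv2.imwrite("pics/place2.png",a[:, :800])
E
```

```text
t 8.6583
hit False width 0.026956872518806768 F 59.671781212091446
lifted width 0.0266415524183931 t 11.9667
scene [ 0.6244  0.042   0.0238 -1.2298] 0.975
top [ 0.6242  0.0437  0.0214 -1.4493] 0.967
both [ 0.6232  0.0438  0.0192 -1.1774] 0.97
```

View pics/place2.png

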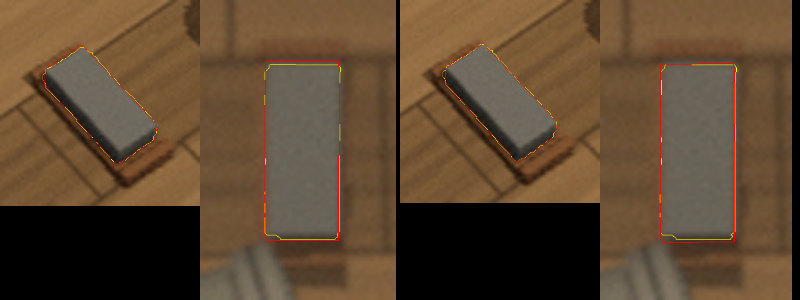

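```bash
python3 - <<'E'
from act import *
place(.6245,.0445,-1.4,.048+.003)
release(.17)
# puck: fingers close along the holder's long axis
pick(.4297,-.0788,88.6,.003)
E
python3 - <<'E'
from vis import *
ims={}
for n in("scene","top"):
    ims[n]=optics.capture(n)[:,:,::-1].copy(); cv2.imwrite(f"{n}3_raw.png",ims[n])
p,s,t=fit("small",np.array([.6245,.0445,.05,-1.4]),ims); print("small",np.round(p,4),round(s,3))
c=[cv2.resize(ims["scene"][170:245,265:335],(420,450),interpolation=2),cv2.resize(ims["top"][110:185,200:260],(360,450),interpolation=2)]
cv2.imwrite("pics/place3.png",np.hstack(c))
E
```

```text
touch True tcp [0.6244 0.0445 0.0515] expected z 0.051000000000000004 wrist [-0.8 -0.5  4.7]
t 15.7833
hit False width 0.05826911005075527 F 61.74798935651779
lifted width 0.05836473708594157 t 19.8667
small [ 0.6241  0.0428  0.0517 -0.6925] 0.896
```

View pics/place3.png

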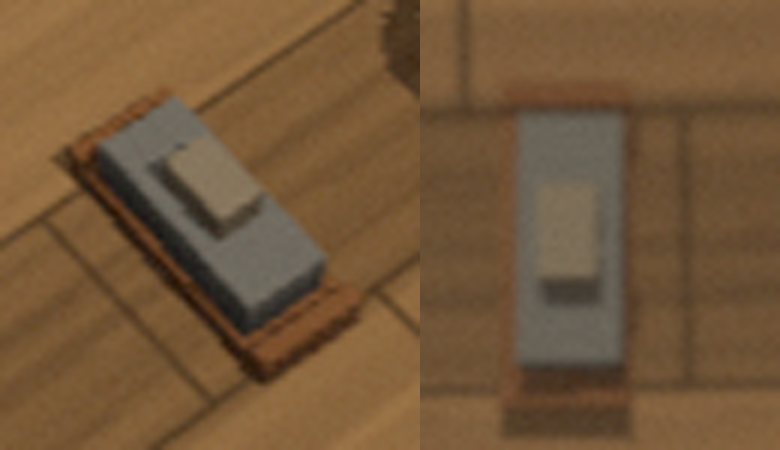

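```bash
python3 - <<'E'
from vis import *
for n,u,v,z in(("holder",566,246.5,.026),("thick",571,237,.048),("small",568.5,231.5,.07)):
    print(n,np.round(ray("top",(200+(u-420)/6-.5,110+v/6-.5),z),4))
bowl=np.array([.6374,.2433]); H=np.array([.6253,.0445]); S=np.array([.628,-.1544])
a=np.radians(-1.4); ey=np.array([-np.sin(a),np.cos(a)])
print("bowl in holder y",(bowl-H)@ey,"strop",(S-H)@ey,"slim target",H+ey*((S-H)@ey)/2,"puck centre-mid",(H+bowl)/2)
E
```

```text
holder [0.624  0.0447 0.026 ]
thick [0.6247 0.0415 0.048 ]
small [0.6235 0.0419 0.07  ]
bowl in holder y 0.1990362855241463 strop -0.1987746594364652 slim target [ 0.62287175 -0.05485766] puck centre-mid [0.63135 0.1439 ]
```

```bash
python3 - <<'E'
from act import *
place(.631,.1425,88.6,.003)
release(.16)
pick(.4372,.2765,17.5,.002)
place(.6229,-.0525,-1.4,.002)
release(.16)
manip.move_pose([.40,-.12,.3],[180,0,0]); print(manip.get_time())
E
python3 - <<'E'
from vis import *
ims={}
for n in("scene","top"):
    ims[n]=np.mean([optics.capture(n)[:,:,::-1] for _ in range(8)],0).astype(np.uint8); cv2.imwrite(f"{n}4_raw.png",ims[n])
for m,p in(("puck",[.631,.144,0,0]),("slim",[.6229,-.0525,0,-1.4]),("thick",[.625,.043,.02,-1.4]),("bowl",[.637,.243,0,0])):
    p,s,t=fit(m,np.array(p),ims); print(m,np.round(p,4),round(s,3))
c=[cv2.resize(ims["scene"][150:270,215:375],(800,600),interpolation=2),cv2.resize(ims["top"][110:185,140:315],None,fx=4.5,fy=4.5,interpolation=2)]
cv2.imwrite("pics/end_s.png",c[0]);cv2.imwrite("pics/end_t.png",c[1])
E
```

```text
touch True tcp [0.6309 0.1425 0.0041] expected z 0.003 wrist [-1.4 -0.1  5. ]
t 24.3583
hit False width 0.03439738287649127 F 60.52647113800049
lifted width 0.03422175615110229 t 28.1917
touch True tcp [ 0.6228 -0.0525  0.0026] expected z 0.002 wrist [-0.5  0.1  4.4]
t 33.0333
34.0833
puck [0.6314 0.1427 0.0046 3.7038] 0.925
slim [ 0.6233 -0.0558  0.006  -1.1423] 0.914
thick [ 0.6248  0.042   0.0228 -1.6023] 0.965
bowl [6.3740e-01 2.4290e-01 3.5000e-03 8.8775e+00] 0.967
```

View pics/end_s.png

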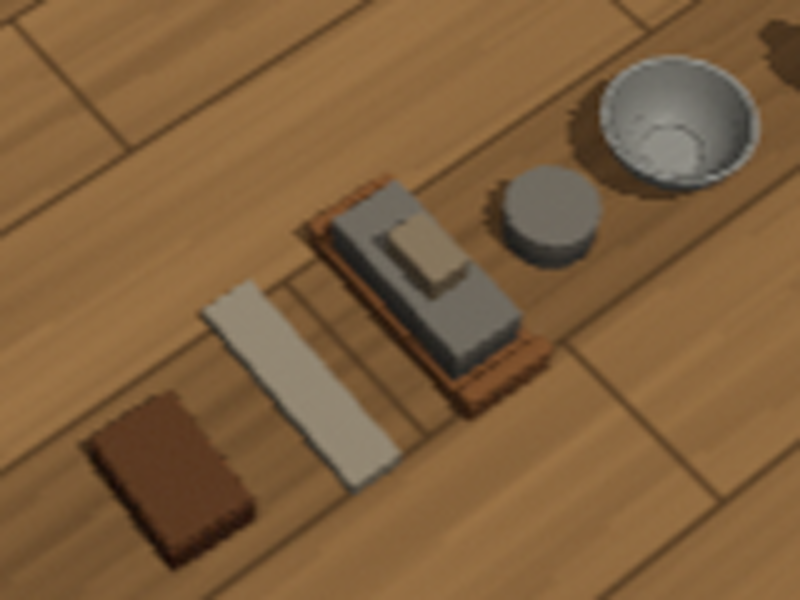

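View pics/end_t.png

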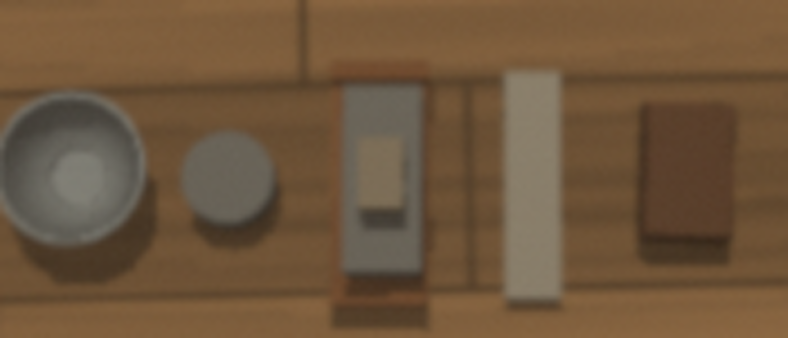

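```bash
python3 - <<'E'
from rig import hand_in
print(hand_in())
E
```

```text
the job is handed in; nothing more can be done
None
```

I handed the job in at about 35 s with all four stones placed in the order asked; the thick stone sits about 2–3 mm off the holder's centre sideways, which I left as it was, and the other placements measured within about 1–2 mm.

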